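# Set the portion balance to 340 grams

## Robot

A 6-joint arm with a two-finger parallel gripper is mounted at the origin on the work surface. World frame = base frame: x ahead of the robot, y to its left, z up, the work surface at z = 0. Lengths are in mm, angles in rad, forces in N, time in s.
With the tool pointing down it reaches from about 300 to 850 mm from the base axis. Payload 4.2 kg.
Tool frame: the origin (TCP) lies on the centre line of the jaws, within the pads' length; the fingertips stand 25 mm ahead of it and the grasp point (between the pads) lies 6 mm ahead of it; z points along the fingers, y is the direction in which the jaws open and shut (so a half turn about z gives the same grasp; the last joint's range is limited). The gripper opens to 91 mm and grips with 3 to 60 N. Pads are 32 mm wide; open, the fingers measure 118 mm over their backs; the gripper's body (76 mm by 178 mm) begins 60 mm behind the grasp point.
Start: joints at [-1.281, 0.32, 1.565, -0, 1.257, -0.02], TCP at [175.303, -547.644, 199.276] pointing down, gripper open.
Joint ranges: [-3.11, 3.11], [-0.84, 2.01], [0.21, 2.61], [-1.34, 4.49], [0.05, 2.63], [-2.56, 2.56]. Speed limits (rad/s): [2.57, 2.57, 3.14, 3.14, 3.14, 3.14].

## Interface

Orientations are given as a 3x3 rotation matrix whose columns are the frame's x, y, z axes.
In Python, from plant import robot gives the robot as it stands. The module is installed in compiled form; this text tells all that it offers.
- The arm moves only by the tool drive_tool, never from a script. Its argument "motion" is text: rows parted by semicolons, each of 5 numbers parted by spaces: the finger opening in cm, from 0 to 9.12, then the shift along the tool's x, y, z in cm, then the turn about the tool's z in rad. In form: fingers tx ty tz yaw; .... A call has exactly 10 rows; each row is the pose to reach, as a shift and turn from the pose commanded when the call began, along the tool's axes at that moment; what a row does not reach only later rows make up. A row lasts 1/10 s, in which the tool goes at most 50 mm and 8.59 degrees, less where a joint would pass 70% of its speed; a pose out of reach is approached as far as the arm can. A call with a gripper value outside its range is refused whole. The fingers move at their own pace and stop on an object; "newtons" is the grip in N (left out, the last holds). Time passes only in rows, so rows that repeat a pose let the fingers close, or fill a call up. It gives the time, the measured TCP pose, the force and the opening at its end, in the units of the state.
- robot.state(): the state, without advancing time (a new reading comes with each control period).
- robot.grab_frame(name): name is "scene" or "top"; returns the picture (420x560x3 uint8, red, green, blue); there is no depth.
- robot.calibration(name): a dict with "K" (3x3 intrinsics, pixels), "D" ([k1, k2, p1, p2, k3] as OpenCV has them; the pictures are not rectified), "T" (4x4, takes a point from camera to world coordinates). Camera axes: x right, y down, z forward; pixel columns grow to the right and rows downward; lengths in mm; the calibration is good to about 2 mm. A picture is of the moment at which its call begins. calibration takes no time and is no camera call.
- robot.hand_in(): hands the job in, once; it reports no verdict.
The state is a dict: "clock": time; "q": joint angles; "joint_vel": joint speeds; "effort": joint torques, N m; "position": TCP position; "orientation": TCP orientation; "ft_force": force on the tool from outside, world axes, zero at the start; "moment": the same for the moment, N m; "width": finger opening in mm.
Only numpy, scipy, OpenCV 4.12 (cv2) and the standard library are available. Lean on these libraries where they do the work, as an engineer would, in place of code of your own. Each camera call takes 0.05 s, during which the arm holds its last target. There are 200 camera calls.

## Task

Set the portion balance to 340 g with a fingertip: gently push the large poise along the rear beam until it drops into the 300 g notch, and the small poise along the front beam until it drops into the 40 g notch. Slide the poises on their beams without lifting or squeezing them, leave everything else on the table where it is, and finish clear of the balance.

Things in the scene. Friction and masses are not known exactly. Their poses are not given: they have to be found in the camera images.
- balance: Mechanical portion balance, fixed to the table: grey base 170 x 460 mm, two parallel level beams locked in place, a pan at one end. Origin at table height, half-way between the beams; x axis across the beams, away from the robot at yaw 0; y axis along the beams towards the pan; z up. Pillars 86 mm high at y = +85 mm; index post 112 mm high at y = -240 mm.
- rear_zero (a point): Zero notch of the rear beam (x = +28 mm, y = +20 mm on the balance), at the beam-top level, 90 mm above the table. Aluminium beam 8 mm wide with six V notches, 9 mm wide, cut in its top every 36 mm from here away from the pan: 0, 100, 200, 300, 400, 500 g.
- notch_300 (a point): The 300 g notch of the rear beam, the third after zero, 108 mm from it (y = -88 mm on the balance); point at the beam-top level, 90 mm above the table.
- front_zero (a point): Zero notch of the front beam (x = -28 mm, y = +20 mm on the balance; the beam nearer the robot), at the beam-top level, 90 mm above the table. Like the rear beam, with notches every 36 mm: 0, 20, 40, 60, 80, 100 g.
- notch_40 (a point): The 40 g notch of the front beam, the second after zero, 72 mm from it (y = -52 mm on the balance); point at the beam-top level, 90 mm above the table.
- pan (a point): Middle of the top of the balance's round steel pan, 136 mm across, 103 mm above the table, y = +190 mm on the balance.
- large_poise (a joint): Place of the large poise on the rear beam, m from the zero notch, growing away from the pan: 0.036 per 100 g, 300 g at 0.108. It slides with about 1 N of drag; within about 3 mm of a notch its sprung ball drops in and draws it to the notch's middle, so that the push falls away; 5 to 6 N takes it out of a notch again. Never push it with 40 N.
- small_poise (a joint): Place of the small poise on the front beam, m from the zero notch, growing away from the pan: 0.036 per 20 g, 40 g at 0.072. It slides with about 0.5 N of drag; within about 3 mm of a notch its sprung ball drops in and draws it to the notch's middle, so that the push falls away; 3 to 4 N takes it out of a notch again. Never push it with 40 N.
- large_poise_height (a joint): Height of the large poise over its place on the beam, m: 0 as it slides, above 0 only when it is lifted (8 mm at most).
- small_poise_height (a joint): Height of the small poise over its place on the beam, m: 0 as it slides, above 0 only when it is lifted (8 mm at most).
- large_poise_top (a point): Centre of the top face of the large poise: a steel saddle block round the rear beam, 46 mm across the beam and 30 mm along it. Its head stands from 95 mm to 124 mm above the table over the beam and also hangs below it.
- small_poise_top (a point): Centre of the top face of the small poise: a steel saddle block round the front beam, 24 mm across the beam and 18 mm along it. Its head stands from 95 mm to 119 mm above the table over the beam and also hangs below it.
- portion_dish: Small steel bowl, 96 mm across, 34 mm high, loose on the balance's pan (bystander; origin under its foot).
- shaker: Steel flour shaker, 66 mm across, 94 mm high, standing behind the balance (bystander; origin under its foot).
- scoop: Aluminium breading scoop, 190 mm long, about 40 mm high, lying in front of the balance (bystander; origin on the table below it).
- squeeze_bottle: Squeeze bottle, 64 mm across, 190 mm high (bystander; origin under its foot).
- serving_trays: Stack of paper serving trays, 135 x 95 mm, 67 mm high (bystander; origin under its foot).
- spice_tin: Tin, 72 mm across, 105 mm high (bystander; origin under its foot).
- large_poise_click (a joint): How far the sprung ball inside the large poise has dropped, m: about 0 while it rides on top of the beam between notches, about 0.003 when it sits in a notch.
- small_poise_click (a joint): How far the sprung ball inside the small poise has dropped, m: about 0 while it rides on top of the beam between notches, about 0.003 when it sits in a notch.

How it is judged:
By the outcome, as a careful person would: the job done as asked, in the order asked, and still so for the second after the job is handed in, with the robot touching nothing.
It also fails if it takes over 48 s, if anything falls off the work surface, if the arm or the gripper's body presses on something with over 40 N, if the wrist force passes 120 N, or if a joint passes its speed limit or range.

## Working session

There is one attempt and no reset: what is moved stays moved. The work goes in short steps, Python scripts to look and compute and a tool call to move; the robot and the scene stay as the last step left them, time stands still between calls to the robot, and variables do not carry over. Pictures are saved under pics/ and viewed, about 8 in all and at most 12, crops included, and the job is handed in when it is done.

Besides the shell and the picture viewer there is one more tool, called after "Request:" as a command line: name --argument value ..., lists and objects as JSON in quotes. drive_tool: Moves the arm, as the interface text tells. Its arguments: {"type":"object","properties":{"motion":{"type":"string"},"newtons":{"type":"number"}},"required":["motion"]}

```bash
mkdir -p pics; cat > h.py <<'E'
import numpy as np, cv2
from plant import robot
def shot(name,f):
    im=robot.grab_frame(name); cv2.imwrite('pics/'+f,im[...,::-1]); return im
def ray(name,uv):
    c=robot.calibration(name);K=np.array(c['K'],float);D=np.array(c['D'],float);T=np.array(c['T'],float)
    p=cv2.undistortPoints(np.array(uv,float).reshape(-1,1,2),K,D).reshape(-1,2)
    d=np.c_[p,np.ones(len(p))]@T[:3,:3].T
    return T[:3,3],d
def onz(name,uv,z):
    o,d=ray(name,uv); s=(np.broadcast_to(z,len(d))-o[2])/d[:,2]; return o+d*s[:,None]
def proj(name,P):
    c=robot.calibration(name);K=np.array(c['K'],float);D=np.array(c['D'],float);Ti=np.linalg.inv(np.array(c['T'],float))
    return cv2.projectPoints(np.array(P,float).reshape(-1,1,3),cv2.Rodrigues(Ti[:3,:3])[0],Ti[:3,3],K,D)[0].reshape(-1,2)
E
python3 - <<'E'
from h import *
np.set_printoptions(precision=3,suppress=True)
a=shot('scene','s0.png');b=shot('top','t0.png')
for n in('scene','top'):
    c=robot.calibration(n);print(np.array(c['T']),c['K'][0])
cv2.imwrite('pics/t0b.png',cv2.resize(b[...,::-1],(800,600),interpolation=cv2.INTER_CUBIC))
s=robot.state();print(s['orientation'],s['position'],s['clock'])
E
```

```text
[[ -0.865   0.349  -0.361 899.673]
 [  0.502   0.629  -0.593 581.184]
 [  0.02   -0.694  -0.719 851.2  ]
 [  0.      0.      0.      1.   ]] [385.037   0.    278.758]
[[  -0.03    -0.993    0.117  413.023]
 [  -0.999    0.027   -0.021  -43.044]
 [   0.018   -0.117   -0.993 1179.029]
 [   0.       0.       0.       1.   ]] [455.8     0.    283.022]
[[ 0.952  0.305 -0.   ]
 [ 0.305 -0.952  0.002]
 [ 0.    -0.002 -1.   ]] [ 175.143 -547.19   198.497] 0.1
```

View pics/t0b.png

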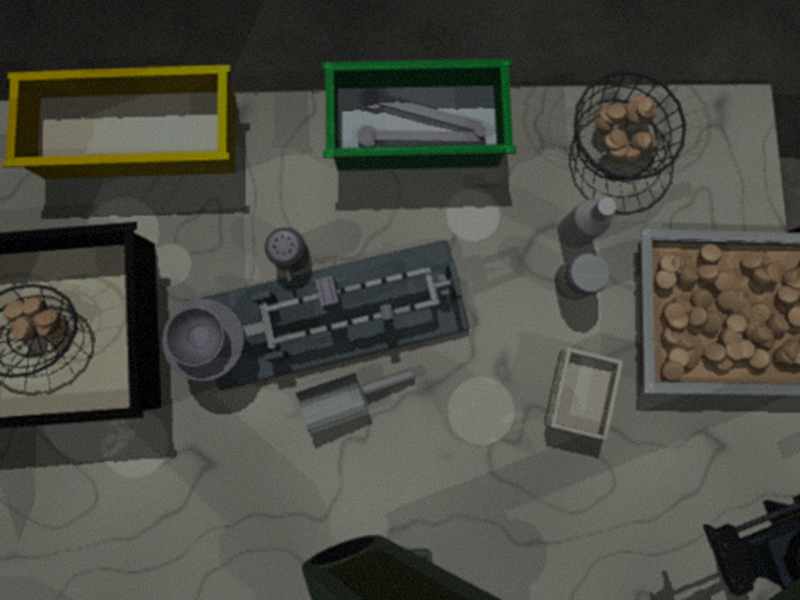

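View pics/s0.png

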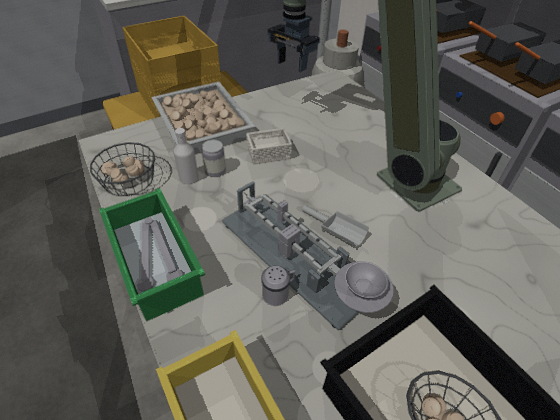

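The top view (scaled by 1.43) shows the balance with the pan at left (200,337). The large poise is at about (327,290) on the rear beam and the small one at about (387,311) on the front beam. I'll take a brightened crop of it to measure from.

```bash
python3 - <<'E'
from h import *
b=cv2.imread('pics/t0.png')[160:280,130:340]
b=np.clip((b/255.)**0.6*330,0,255).astype(np.uint8)
cv2.imwrite('pics/t0c.png',cv2.resize(b,None,fx=3.8,fy=3.8,interpolation=cv2.INTER_CUBIC))
b=cv2.imread('pics/s0.png')[170:320,210:410]
b=np.clip((b/255.)**0.7*300,0,255).astype(np.uint8)
cv2.imwrite('pics/s0c.png',cv2.resize(b,None,fx=4,fy=4,interpolation=cv2.INTER_CUBIC))
E
```

```text
(no output)
```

View pics/t0c.png

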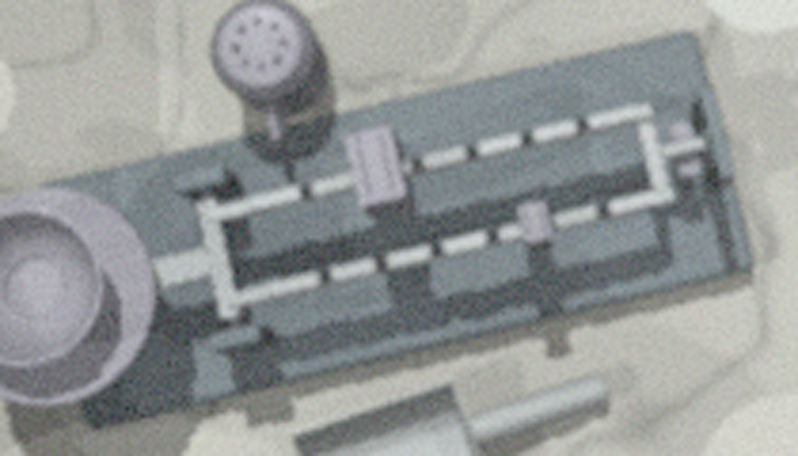

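View pics/s0c.png

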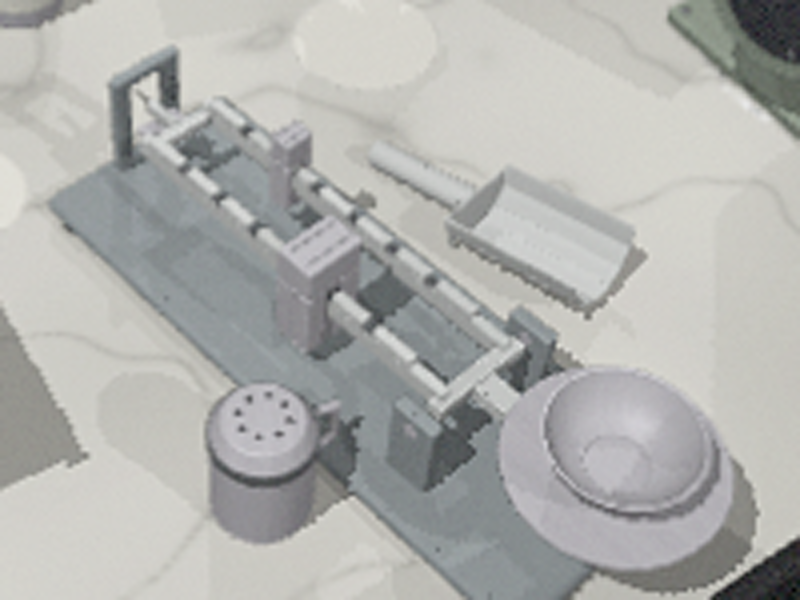

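The notch marks show as dark gaps in the top crop. On the rear beam, 0 is at (305,190), 200 at (418,163), 300 at (475,151), 400 at (530,138) and 500 at (583,126). On the front beam, 0 is at (323,275), 20 at (381,262), 40 at (437,249), 60 at (492,238) and 100 at (602,211). The poise tops are at about (376,160) and (536,220). Next I'll fit the balance frame to these.

```bash
python3 - <<'E'
from h import *
np.set_printoptions(precision=2,suppress=True)
g=cv2.cvtColor(cv2.imread('pics/t0.png'),cv2.COLOR_BGR2GRAY)
g=cv2.GaussianBlur(g,(3,3),0).astype(float)
off=np.array([130,160])
def o(p): return (np.array(p,float)+.5)/3.8-.5+off
N=[(305,190,28,20),(418,163,28,-52),(475,151,28,-88),(530,138,28,-124),(583,126,28,-160),
   (323,275,-28,20),(381,262,-28,-16),(437,249,-28,-52),(492,238,-28,-88),(602,211,-28,-160)]
px=[]
for n in N:
    c=o(n[:2]); r=np.round(c).astype(int)
    w=g[r[1]-2:r[1]+3,r[0]-2:r[0]+3]; px.append(c)
px=np.array(px);L=np.array(N)[:,2:].astype(float)
W=onz('top',px,90)[:,:2]
# rigid fit
cw,cl=W.mean(0),L.mean(0);H=(L-cl).T@(W-cw);a=np.arctan2(H[0,1]-H[1,0],H[0,0]+H[1,1])
R=np.array([[np.cos(a),-np.sin(a)],[np.sin(a),np.cos(a)]]);t=cw-R@cl
print('yaw',a,'t',t);print('res',W-(L@R.T+t))
for nm,top,p in(('large',124,(376,160)),('small',119,(536,218))):
    P=onz('top',[o(p)],top)[0];l=R.T@(P[:2]-t);print(nm,P,'local',l,'joint',20-l[1])
for nm,p,z in(('large',(320,243),124),('small',(291,135),119)):
    P=onz('scene',[(np.array(p)+.5)/4-.5+[210,170]],z)[0];l=R.T@(P[:2]-t);print(nm,P,'scene local',l,'joint',20-l[1])
np.savez('bal.npz',R=R,t=t,a=a)
E
```

```text
yaw 0.1967213384955366 t [516.82  83.64]
res [[-0.84  0.69]
 [ 0.32 -0.34]
 [-0.03 -1.26]
 [ 0.3  -1.02]
 [ 0.06  0.43]
 [ 0.03  0.94]
 [ 0.16 -0.29]
 [ 0.34 -0.33]
 [-0.71  0.21]
 [ 0.38  0.97]]
large [552.9   60.96 124.  ] local [ 30.95 -29.3 ] joint 49.30019467100521
small [514.94 -36.16 119.  ] local [ -25.26 -117.12] joint 137.12335548716433
large [548.46  59.22 124.  ] scene local [ 26.26 -30.13] joint 50.13455887724578
small [513.5  -35.47 119.  ] scene local [ -26.54 -116.17] joint 136.17127645927107
```

The fit residuals are about 1 mm, and both views agree: the large poise sits at about 50 mm and must go to 108, and the small one at about 136 mm must go to 72, towards the pan. I'll close the fingers and approach behind the large poise, turning the tool into the balance axes.

Request:
drive_tool --motion "0 1.5 -1.4 0 0.01; 0 4.4 -4.1 0 0.03; 0 8 -7.5 0 0.06; 0 11.7 -10.9 0 0.09; 0 15.4 -14.3 0 0.113; 0 19 -17.7 0 0.113; 0 22.7 -21.1 0 0.113; 0 26.4 -24.5 0 0.113; 0 29.3 -27.2 0 0.113; 0 30 -28 0 0.113" --newtons 10

```text
clock: 1.1
position: [376.6, -186.5, 199.1]
orientation: [[0.98, 0.2, 0.0], [0.2, -0.98, 0.001], [0.0, -0.001, -1.0]]
ft_force: [-0.1, 0.2, -0.4]
width: 14.2
```

```bash
cat > g.py <<'E'
from h import *
np.set_printoptions(precision=2,suppress=True)
B=np.load('bal.npz');R,t=B['R'],B['t']
def rep():
    s=robot.state();p=np.array(s['position']);O=np.array(s['orientation'])
    print('t',s['clock'],'p',p,'local',R.T@(p[:2]-t),'tipz',(p+25*O[:,2])[2],'w',s['width'],'F local',np.r_[R.T@np.array(s['ft_force'])[:2],s['ft_force'][2]],'yaw err',np.arctan2(O[1,0],O[0,0])-float(B['a']),'qv',np.abs(s['joint_vel']).max())
    return p,O
def to(l,z):
    p,O=rep();d=np.r_[R@np.array(l)+t,z]-p;print('shift cm',O.T@d/10)
E
python3 -c "
from g import *
to((28,16),180)"
```

```text
t 1.1 p [ 376.65 -186.53  199.09] local [-190.27 -237.57] tipz 174.08763415204808 w 14.162479416847589 F local [-0.06  0.25 -0.42] yaw err 0.004398911767402036 qv 0.20781336384866989
shift cm [ 21.94 -25.26   1.94]
```

Request:
drive_tool --motion "0 1.5 -1.8 0 0.004; 0 4.5 -5.2 0 0.004; 0 7.6 -8.8 0 0.004; 0 10.6 -12.3 0 0.004; 0 13.7 -15.8 0 0.004; 0 16.7 -19.3 0 0.004; 0 19.5 -22.5 0 0.004; 0 21.3 -24.6 0 0.004; 0 21.9 -25.3 0.5 0.004; 0 21.9 -25.3 1.5 0.004"

```text
clock: 2.1
position: [541.6, 101.4, 183.7]
orientation: [[0.981, 0.193, 0.001], [0.193, -0.981, -0.001], [0.0, 0.001, -1.0]]
ft_force: [0.3, 0.0, -0.1]
width: 0.1
```

```bash
python3 -c "
from g import *
to((28,16),126)
b=shot('scene','s1.png')[140:320,210:450,::-1]
cv2.imwrite('pics/s1c.png',cv2.resize(np.clip((b/255.)**.7*300,0,255).astype(np.uint8),None,fx=3.3,fy=3.3,interpolation=cv2.INTER_CUBIC))"
```

```text
t 2.1 p [541.59 101.41 183.69] local [27.77 12.58] tipz 158.69366069522334 w 0.08987862372790807 F local [ 0.28 -0.05 -0.08] yaw err -0.002882828012369748 qv 0.23272445356157018
shift cm [ 0.02 -0.35  5.77]
```

View pics/s1c.png

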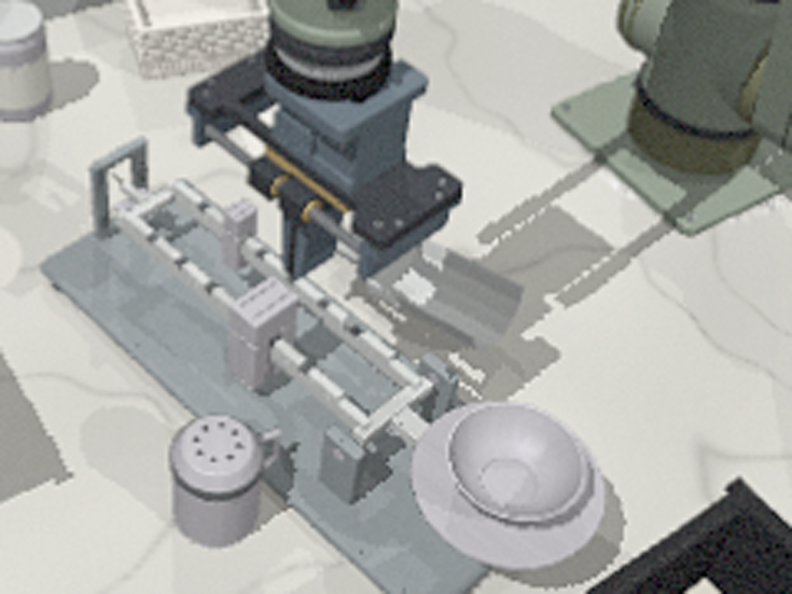

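```bash
python3 -c "
from g import *
p,O=rep()
f=lambda P:(proj('scene',P)-[210,140])*3.3
for dz in(25,0,-54):
  for dx,dy in((-16,-13),(16,-13),(-16,13),(16,13)): print(dz,dx,dy,f(p+O@[dx,dy,dz]))
for l,z in (((28,-29.5),124),((28,20),90),((0,190),103)): print(l,f(np.r_[R@np.array(l,float)+t,z]))
"
```

```text
t 2.15 p [539.48 100.27 181.49] local [25.48 11.87] tipz 156.48786058756787 w 0.2678307404957196 F local [-1.23  0.66 -1.4 ] yaw err -0.0038701022298086585 qv 0.046531485183827076
25 -16 -13 [[333.33 301.29]]
25 16 -13 [[301.16 323.55]]
25 -16 13 [[308.44 280.66]]
25 16 13 [[276.33 302.26]]
0 -16 -13 [[336.09 278.33]]
0 16 -13 [[303.31 300.67]]
0 -16 13 [[310.66 257.62]]
0 16 13 [[277.94 279.28]]
-54 -16 -13 [[342.42 225.45]]
-54 16 -13 [[308.25 247.88]]
-54 -16 13 [[315.76 204.6 ]]
-54 16 13 [[281.64 226.32]]
(28, -29.5) [[261.63 299.85]]
(28, 20) [[304.11 367.16]]
(0, 190) [[504.01 482.58]]
```

The predicted fingertip pixels, about (305,300) in the crop, lie below where the finger appears to end, at about (300,275). I'll zoom in before descending.

```bash
python3 -c "
from g import *
b=cv2.imread('pics/s1.png')[165:255,255:350]
b=np.clip((b/255.)**.45*260,0,255).astype(np.uint8)
b=cv2.resize(b,None,fx=6.5,fy=6.5,interpolation=cv2.INTER_CUBIC)
p,O=rep()
for dz in(25,0):
  q=(proj('scene',np.array([p+O@[dx,dy,dz] for dx,dy in((-16,-13),(16,-13),(16,13),(-16,13))]))-[255,165]+.5)*6.5
  cv2.polylines(b,[q.astype(int)],True,(0,0,255),1)
cv2.imwrite('pics/s1z.png',b)
"
```

```text
t 2.15 p [539.48 100.27 181.49] local [25.48 11.87] tipz 156.48786058756787 w 0.2678307404957196 F local [-1.23  0.66 -1.4 ] yaw err -0.0038701022298086585 qv 0.046531485183827076
```

View pics/s1z.png

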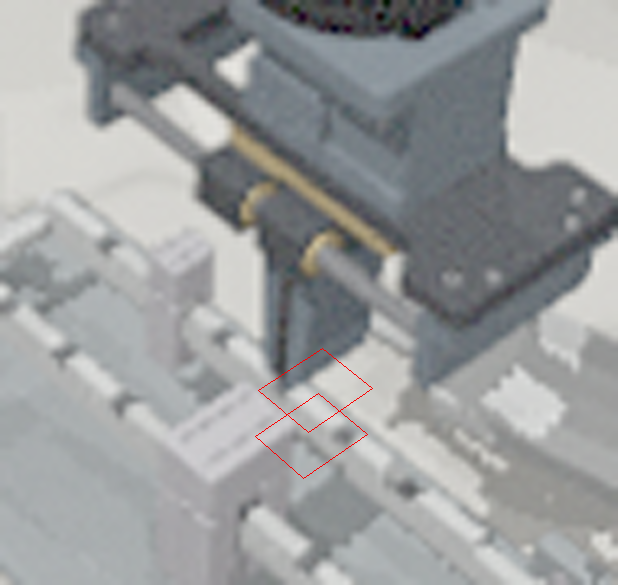

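```bash
python3 -c "
from g import *
p,O=rep()
p=np.array([541.6,101.4,183.7])
f=lambda n,P:proj(n,P)
for d in ([38,-89,-54],[-38,-89,-54],[38,89,-54],[16,-13,25],[16,0,25]): print(d,(f('scene',p+O@d)-[255,165]+.5)*6.5, (f('top',p+O@d)-[170,160]+.5)*5)
b=shot('top','t1.png')[160:280,170:330,::-1]
b=np.clip((b/255.)**.5*300,0,255).astype(np.uint8)
cv2.imwrite('pics/t1c.png',cv2.resize(b,None,fx=5,fy=5,interpolation=cv2.INTER_CUBIC))
rep()
"
```

```text
t 2.15 p [539.48 100.27 181.49] local [25.48 11.87] tipz 156.48786058756787 w 0.2678307404957196 F local [-1.23  0.66 -1.4 ] yaw err -0.0038701022298086585 qv 0.046531485183827076
[38, -89, -54] [[430.11 496.03]] [[-56.27 163.18]]
[-38, -89, -54] [[590.9  379.95]] [[-21.71 340.63]]
[38, 89, -54] [[ 70.23 196.7 ]] [[360.93  71.36]]
[16, -13, 25] [[301.05 478.46]] [[162.91 200.72]]
[16, 0, 25] [[276.35 457.27]] [[191.15 194.48]]
t 2.2 p [539.07  99.83 182.06] local [24.99 11.52] tipz 157.05902666526666 w 0.40085862646141185 F local [-0.24 -0.17  0.11] yaw err -0.004727298702285776 qv 0.020487841063132003
```

View pics/t1c.png

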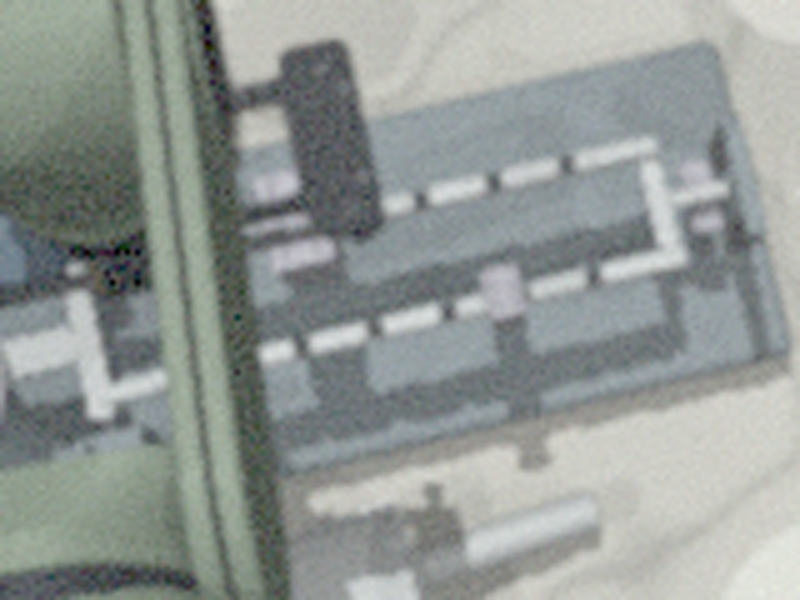

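The front beam is visible uninterrupted where the tip should project, so the tool looks offset from its reported pose. I'll triangulate a gripper cover corner, tool (+x,+y), which both views show: scene zoom (80,30) and top crop (348,42).

```bash
python3 -c "
from g import *
p,O=rep()
def tri(us,ut):
  A,b=np.zeros((3,3)),np.zeros(3);L=[]
  for n,u in(('scene',us),('top',ut)):
    o,d=ray(n,[u]);d=d[0]/np.linalg.norm(d[0]);M=np.eye(3)-np.outer(d,d);A+=M;b+=M@o;L.append((o,M))
  X=np.linalg.solve(A,b);print(X,'in tool',O.T@(X-p),'gap',[np.linalg.norm(M@(X-o)) for o,M in L])
tri((np.array([80,30])/6.5+[255,165]-.5),(np.array([348,42])/5+[170,160]-.5))
tri((np.array([80,30])/6.5+[255,165]-.5),(np.array([288,45])/5+[170,160]-.5))
"
```

```text
t 2.2 p [539.07  99.83 182.06] local [24.99 11.52] tipz 157.05902666526666 w 0.40085862646141185 F local [-0.24 -0.17  0.11] yaw err -0.004727298702285776 qv 0.020487841063132003
[592.71  21.37 312.9 ] in tool [  37.01   87.34 -130.97] gap [np.float64(0.5823890407157217), np.float64(0.5823890407158937)]
[595.1   39.53 325.98] in tool [  42.76   69.99 -144.09] gap [np.float64(6.136581596521997), np.float64(6.136581596522024)]
```

Horizontally the gripper is exactly where reported (37,87 against a nominal 38,89), so only the tip height is in doubt. I'll descend part-way, keeping the reported tip above the poise tops, and look again.

Request:
drive_tool --motion "0 0.2 -0.2 0.5 0.004; 0 0.3 -0.4 1 0.004; 0 0.3 -0.4 1.5 0.004; 0 0.3 -0.4 2 0.004; 0 0.3 -0.4 2.5 0.004; 0 0.3 -0.4 2.7 0.004; 0 0.3 -0.4 2.7 0.004; 0 0.3 -0.4 2.7 0.004; 0 0.3 -0.4 2.7 0.004; 0 0.3 -0.4 2.7 0.004"

```text
clock: 3.2
position: [543.3, 106.0, 157.4]
orientation: [[0.982, 0.188, 0.001], [0.188, -0.982, -0.0], [0.0, 0.0, -1.0]]
ft_force: [0.4, 0.4, -0.4]
width: 0.6
```

```bash
cat >> g.py <<'E'
def zoom(fn,x0=255,y0=165):
    p,O=rep()
    im=shot('scene',fn)
    b=im[y0:y0+90,x0:x0+95,::-1]
    b=np.clip((b/255.)**.45*260,0,255).astype(np.uint8)
    b=cv2.resize(b,None,fx=6.5,fy=6.5,interpolation=cv2.INTER_CUBIC)
    for dz in(25,):
        q=(proj('scene',np.array([p+O@[dx,dy,dz] for dx,dy in((-16,-13),(16,-13),(16,13),(-16,13))]))-[x0,y0]+.5)*6.5
        cv2.polylines(b,[q.astype(int)],True,(0,0,255),1)
    cv2.imwrite('pics/z'+fn,b)
E
python3 -c "
from g import *
zoom('s2.png')"
```

```text
t 3.2 p [543.3  105.96 157.45] local [30.33 16.71] tipz 132.44922226702164 w 0.6380667587764903 F local [ 0.43  0.35 -0.39] yaw err -0.007827579412250957 qv 0.0016157666402792806
```

View pics/zs2.png

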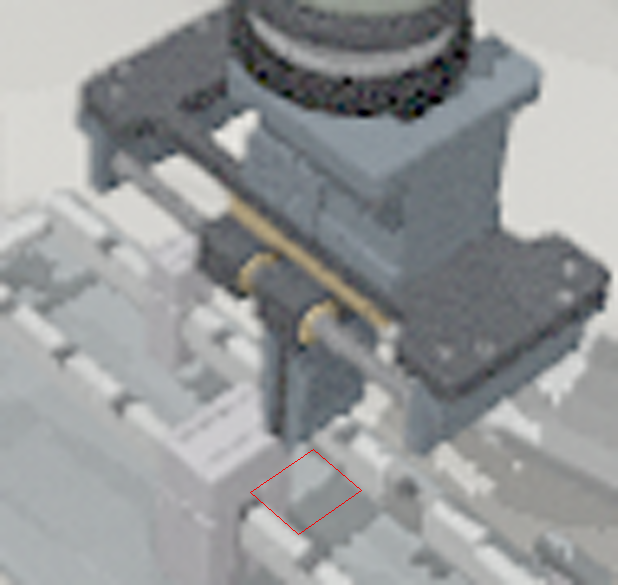

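The visible finger still ends about 50 mm above the reported tip, and the cover and end plate show the same offset. I'll measure the tip height from the images by code. In pictures s1 and s2 I'll find the finger's lowest dark pixel and the height that matches it.

```bash
cat >> g.py <<'E'
def fingermask(im,p,O):
    # dark bluish gripper pixels within the column band of the finger below the carriage
    hsv=im.astype(int); r,gr,b=hsv[...,0],hsv[...,1],hsv[...,2]
    return ((im.max(2)<75)).astype(np.uint8)
E
python3 -c "
from g import *
for fn in('s1.png','s2.png'):
    im=cv2.imread('pics/'+fn)[...,::-1]
    y0=205 if fn=='s1.png' else 215
    print(fn)
    for y in range(y0,y0+24): print(y,' '.join('%3d/%3d'%(im[y,x,0],im[y,x,2]) for x in range(293,318,2)))
"
```

```text
s1.png
205 163/155  99/ 95  22/ 26  23/ 25  60/ 35  63/ 39  69/ 74  73/ 75  46/ 50  23/ 34  33/ 41 164/155  45/ 50
206 163/156 101/ 97  23/ 32  10/ 21  37/ 21  57/ 28  54/ 55  78/ 81  64/ 68  33/ 39  42/ 48 165/157  40/ 45
207 163/155 101/ 99  35/ 47  24/ 29  19/ 20  35/ 27  35/ 40  71/ 72  78/ 83  49/ 55  85/ 82 162/153  23/ 28
208 165/156 102/100  37/ 48  19/ 14  22/ 25  23/ 34  20/ 32  41/ 45  68/ 71  69/ 72  87/ 86 142/133  17/ 21
209 163/156 102/101  42/ 54  19/ 20  33/ 43  29/ 39  30/ 38  22/ 32  60/ 63  81/ 85  70/ 72 128/121  24/ 25
210 162/155  99/ 99  39/ 51  22/ 25  29/ 40  27/ 36  26/ 35  23/ 34  35/ 40  69/ 73  74/ 79  88/ 86  35/ 37
211 162/155 101/101  36/ 44  28/ 30  43/ 58  19/ 29  30/ 37  30/ 37  20/ 30  43/ 47  71/ 75  70/ 73  86/ 88
212 164/157 101/100  34/ 44  26/ 31  43/ 59  28/ 39  28/ 38  25/ 35  28/ 38  29/ 33  60/ 63  80/ 81  75/ 78
213 165/156 101/100  33/ 45  27/ 34  48/ 63  33/ 41  28/ 37  27/ 36  21/ 32  23/ 34 103/103  65/ 68  73/ 76
214 166/158 101/100  29/ 40  28/ 35  43/ 58  25/ 38  28/ 37  25/ 34  26/ 34  29/ 43 142/143  74/ 77  75/ 78
215 160/152 1
[... 3397 characters left out ...]
/114  55/ 61  90/ 94 149/151  88/ 90 107/101  64/ 72
233 148/151 127/129  81/ 82  44/ 58  92/ 99  76/ 75 115/114  88/ 89 140/139 167/165 118/122  97/ 95  68/ 75
234 146/148  89/ 91  80/ 82  55/ 62 109/117  59/ 62 105/105 108/108 123/122 166/167 121/122  93/100  76/ 74
235 107/110  76/ 77  78/ 82  80/ 82 107/116  96/105  74/ 73 112/113 112/111 142/140 160/159 120/122  87/ 87
236  80/ 82  78/ 81  77/ 77  85/ 88 104/114 106/114  91/ 98  80/ 80 110/111 113/114 167/166 110/111 101/109
237  78/ 80  79/ 80  81/ 82  90/ 91 104/113 105/114 108/118  60/ 63 111/110 107/108 134/135 106/105 109/110
238  78/ 81  79/ 81  85/ 88  83/ 86 107/116 105/115  85/ 94  64/ 69 106/105 109/109 119/119  99/ 98  65/ 67
```

```bash
python3 -c "
from g import *
_,O=rep()
P={'s1':([541.6,101.4,183.7],(299.3,224.5),(295.5,221)),'s2':([543.3,106,157.45],(299.3,234),(295.5,231))}
for k,(p,c1,c2) in P.items():
  p=np.array(p)
  for c in(c1,c2):
    print(k,c,[ (z,(O.T@(onz('scene',[c],p[2]-z)[0]-p)).round(1)) for z in (25,0,-25,-40)])
"
```

```text
t 3.25 p [543.27 105.96 157.44] local [30.31 16.72] tipz 132.43501073884389 w 0.8510263511285351 F local [ 1.12 -0.27  0.14] yaw err -0.007894955407633769 qv 0.0010879903543557293
s1 (299.3, 224.5) [(25, array([-10.5,  20.3,  25. ])), (0, array([5.9, 4.9, 0. ])), (-25, array([ 22.2, -10.4, -25. ])), (-40, array([ 32. , -19.6, -40. ]))]
s1 (295.5, 221) [(25, array([-11.1,  34.5,  25. ])), (0, array([ 5.2, 18.7,  0. ])), (-25, array([ 21.6,   2.9, -25. ])), (-40, array([ 31.4,  -6.6, -40. ]))]
s2 (299.3, 234) [(25, array([-8.9, 17.8, 25. ])), (0, array([6.7, 3.3, 0. ])), (-25, array([ 22.3, -11.2, -25. ])), (-40, array([ 31.7, -19.9, -40. ]))]
s2 (295.5, 231) [(25, array([-8.3, 30.9, 25. ])), (0, array([ 7.3, 15.9,  0. ])), (-25, array([ 22.8,   0.9, -25. ])), (-40, array([ 32.2,  -8. , -40. ]))]
```

By the images, the tip ends about 16 mm behind the reported TCP, not 25 mm ahead, and the closed pair is about 13 mm thick. I'll descend in guarded steps and check force and picture as I pass the level where the reported tip would touch the beam.

Request:
drive_tool --motion "0 -0.2 0 0.5 -0.008; 0 -0.2 0 1 -0.008; 0 -0.2 0 1.5 -0.008; 0 -0.2 0 2 -0.008; 0 -0.2 0 2.4 -0.008; 0 -0.2 0 2.7 -0.008; 0 -0.2 0 2.9 -0.008; 0 -0.2 0 3 -0.008; 0 -0.2 0 3 -0.008; 0 -0.2 0 3 -0.008"

```text
clock: 4.25
position: [541.3, 105.6, 127.4]
orientation: [[0.981, 0.196, 0.0], [0.196, -0.981, -0.0], [0.0, 0.0, -1.0]]
ft_force: [-0.2, -0.3, -0.6]
width: 0.3
```

```bash
cat >> g.py <<'E'
def tip(fn,hint=None):
    p,O=rep(); im=shot('scene',fn)
    m=((im.max(2)<62)&(im[...,2].astype(int)>=im[...,0])).astype(np.uint8)
    q=proj('scene',p+O@[16,-6,-16])[0]
    x0,y0=int(q[0])-8,int(q[1])-18
    sub=m[y0:y0+32,x0:x0+18]
    n,l,st,c=cv2.connectedComponentsWithStats(sub,connectivity=4)
    k=1+np.argmax(st[1:,4]); ys,xs=np.nonzero(l==k); i=ys.argmax()
    u=(x0+xs[i]+0.,y0+ys[i]+.5)
    print('pred',q,'low corner',u,[(z,(O.T@(onz('scene',[u],p[2]-z)[0]-p)).round(1)) for z in(25,0,-15,-25)])
E
python3 -c "
from g import *
tip('s3.png');zoom('s3b.png')"
```

```text
t 4.25 p [541.32 105.57 127.4 ] local [28.32 16.72] tipz 102.40139752534388 w 0.2546158611215581 F local [-0.27 -0.25 -0.65] yaw err 0.00010324329738278792 qv 0.0013626663442054135
pred [299.43 241.66] low corner (np.float64(299.0), np.float64(241.5)) [(25, array([-8.4, 17.7, 25. ])), (0, array([6.8, 3.9, 0. ])), (-15, array([ 15.8,  -4.4, -15. ])), (-25, array([ 21.9, -10. , -25. ]))]
t 4.3 p [541.34 105.56 127.44] local [28.33 16.7 ] tipz 102.44419473032352 w 0.4796726060796684 F local [0.99 0.39 0.62] yaw err 3.612121191165496e-05 qv 0.001909506313721296
```

View pics/zs3b.png

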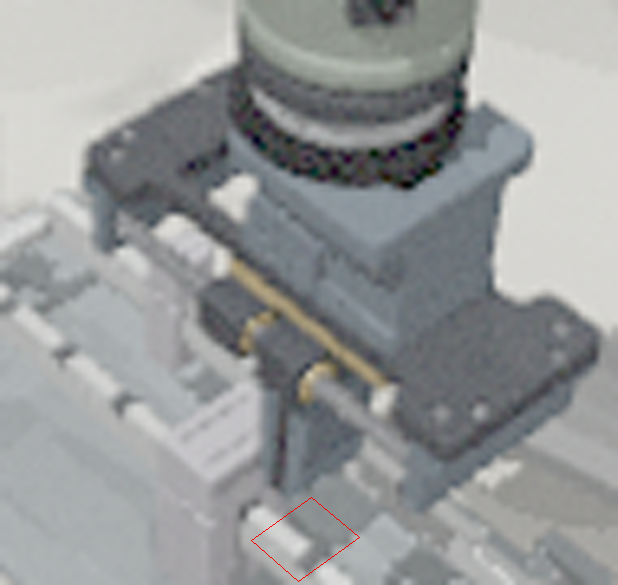

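Request:
drive_tool --motion "0 0 0 0.4 0; 0 0 0 0.7 0; 0 0 0 0.9 0; 0 0 0 1.1 0; 0 0 0 1.2 0; 0 0 0 1.3 0; 0 0 0 1.35 0; 0 0 0 1.4 0; 0 0 0 1.4 0; 0 0 0 1.4 0"

```text
clock: 5.35
position: [541.3, 105.6, 113.3]
orientation: [[0.981, 0.196, 0.0], [0.196, -0.981, -0.0], [0.0, 0.0, -1.0]]
ft_force: [0.8, 0.4, -0.6]
width: 0.4
```

```bash
python3 -c "
from g import *
tip('s4.png');rep()"
```

```text
t 5.35 p [541.26 105.57 113.32] local [28.26 16.72] tipz 88.31931534743595 w 0.39202571805902686 F local [ 0.85  0.2  -0.61] yaw err 8.714338843132663e-05 qv 0.001635684422268765
pred [299.1  245.37] low corner (np.float64(301.0), np.float64(246.5)) [(25, array([-9.5, 10.4, 25. ])), (0, array([ 5.4, -2.9,  0. ])), (-15, array([ 14.3, -10.9, -15. ])), (-25, array([ 20.3, -16.3, -25. ]))]
t 5.4 p [541.21 105.53 113.28] local [28.2 16.7] tipz 88.28205542985009 w 0.6955859323321636 F local [ 0.47  0.26 -0.18] yaw err 3.9290969011562815e-05 qv 0.0023549054994362485
```

There's no contact with the reported tip at 88 mm, below the beam top, so the images are right: the true tip is about 41 mm higher than the pose says, now near z = 129. I'll lower another 24 mm to put it at about 105, within the head's height of 95–124.

Request:
drive_tool --motion "0 0 0 0.4 0; 0 0 0 0.8 0; 0 0 0 1.2 0; 0 0 0 1.5 0; 0 0 0 1.8 0; 0 0 0 2 0; 0 0 0 2.2 0; 0 0 0 2.3 0; 0 0 0 2.4 0; 0 0 0 2.4 0"

```text
clock: 6.4
position: [541.2, 105.5, 89.2]
orientation: [[0.981, 0.196, -0.0], [0.196, -0.981, -0.0], [-0.0, 0.0, -1.0]]
ft_force: [0.5, -0.4, -0.3]
width: 0.8
```

```bash
python3 -c "
from g import *
tip('s5.png');zoom('s5b.png',255,185)"
```

```text
t 6.4 p [541.15 105.54  89.17] local [28.15 16.71] tipz 64.16771474828522 w 0.8227800407165428 F local [ 0.46 -0.48 -0.32] yaw err 9.501778110590497e-05 qv 0.0018559791106429711
pred [298.55 251.54] low corner (np.float64(302.0), np.float64(253.5)) [(25, array([-9.9,  5.1, 25. ])), (0, array([ 4.5, -7.7, -0. ])), (-15, array([ 13.2, -15.3, -15. ])), (-25, array([ 18.9, -20.4, -25. ]))]
t 6.45 p [541.18 105.53  89.23] local [28.17 16.7 ] tipz 64.23410126701671 w 0.17254144375385297 F local [-0.25  0.28  0.1 ] yaw err 4.426397992252085e-06 qv 0.002531306744456786
```

View pics/zs5b.png

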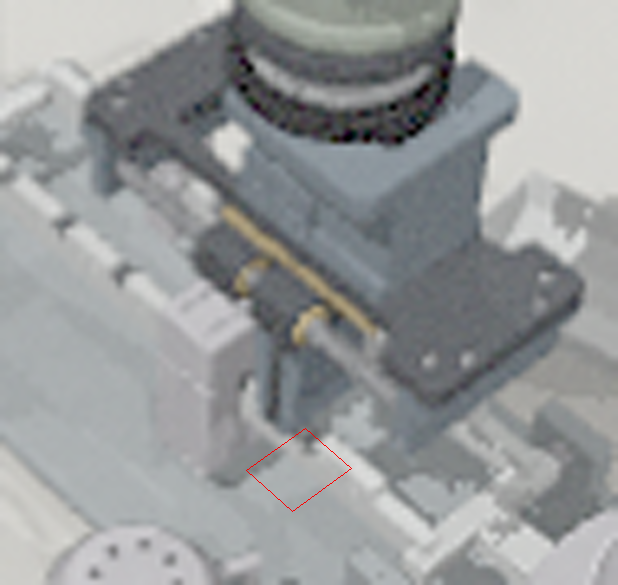

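The finger now stands over the beam on the pan side of the large poise, with its corner at (288,430), matching a tip height of about 105 mm. I'll start the large poise push gently and track the poise by its colour in the scene camera.

Request:
drive_tool --motion "0 0 0.5 0 0; 0 0 1.0 0 0; 0 0 1.4 0 0; 0 0 1.7 0 0; 0 0 1.9 0 0; 0 0 2.2 0 0; 0 0 2.5 0 0; 0 0 2.8 0 0; 0 0 3.1 0 0; 0 0 3.3 0 0"

```text
clock: 7.5
position: [547.8, 73.0, 89.3]
orientation: [[0.981, 0.196, 0.0], [0.196, -0.981, -0.0], [0.0, 0.0, -1.0]]
ft_force: [-0.0, 2.4, 0.1]
width: 0.6
```

```bash
cat >> g.py <<'E'
def poise(im,near,r=14):
    # leftmost extents of pinkish poise in the scene picture
    a=cv2.GaussianBlur(im,(3,3),0).astype(int)
    m=((a[...,0]-a[...,1]>=4)&(a[...,2]-a[...,1]>=2)&(a.max(2)>50)).astype(np.uint8)
    x,y=near; s=m[y-r:y+r,x-r:x+r]
    n,l,st,c=cv2.connectedComponentsWithStats(s,connectivity=4)
    if n<2: print('none');return
    k=1+np.argmax(st[1:,4]); print('area',st[k,4],'box',st[k,:4]+[x-r,y-r,0,0],'cen',c[k]+[x-r,y-r])
def predlarge(j):
    return [proj('scene',np.r_[R@np.array([28+dx,20-j+dy])+t,124])[0] for dx,dy in((23,-15),(-23,-15),(23,15),(-23,15))]
E
python3 -c "
from g import *
rep()
im=shot('scene','s6.png')
for f in('s0','s5','s6'):
  poise(cv2.imread('pics/'+f+'.png')[...,::-1],(288,238),20)
print(predlarge(50),predlarge(108))
"
```

```text
t 7.5 p [547.83  72.99  89.26] local [ 28.33 -16.51] tipz 64.257061645959 w 0.5866203095928756 F local [0.44 2.32 0.13] yaw err 5.66004428738387e-05 qv 0.03453307433991643
none
none
none
[array([278.24, 231.82]), array([291.84, 222.88]), array([286.35, 238.93]), array([299.98, 229.69])] [array([263.27, 218.69]), array([276.79, 210.29]), array([270.9 , 225.38]), array([284.46, 216.71])]
```

```bash
python3 -c "
from g import *
a,b=[cv2.imread('pics/%s.png'%f)[...,::-1] for f in('s0','s6')]
for y in (226,231,236,242,248):
  for im in(a,b): print(y,' '.join('%d,%d,%d'%tuple(im[y,x]) for x in range(270,302,2)))
"
```

```text
226 105,106,105 82,85,85 47,51,53 62,65,66 79,84,85 86,91,93 88,95,98 91,98,100 43,47,47 116,114,118 137,135,140 107,106,110 137,134,140 107,106,107 78,78,79 133,134,132
226 116,117,116 82,85,85 43,43,45 78,80,82 90,96,100 125,126,130 137,136,140 79,78,82 23,24,24 19,19,23 100,82,51 96,93,86 54,54,54 22,26,26 29,35,35 79,66,43
231 89,95,97 98,102,101 102,103,102 99,102,100 132,135,133 132,134,133 138,135,140 109,108,112 127,124,129 137,136,140 136,134,138 125,123,129 124,124,127 138,136,139 109,109,113 65,66,67
231 98,105,108 108,112,111 111,113,112 96,95,98 129,128,132 127,126,130 126,124,129 108,107,112 43,51,56 14,12,15 45,53,58 19,27,34 26,32,36 46,47,46 84,86,88 60,62,63
236 81,87,88 83,89,91 89,96,98 91,98,98 99,102,100 87,86,90 87,86,90 128,126,130 126,124,130 133,131,135 135,133,138 84,83,86 71,71,73 72,69,73 71,70,71 85,92,95
236 87,93,95 89,94,95 92,100,101 103,103,106 95,95,97 98,96,101 99,97,100 82,79,82 39,46,51 24,23,28 47,56,63 22,28,31 27,31,36 35,40,46 34,38,46 54,60,63
242 89,95,98 90,96,99 88,94,95 83,89,89 84,88,92 88,87,89 92,91,95 92,91,95 92,91,94 73,74,77 75,73,76 50,50,52 31,30,33 73,72,75 70,69,72 62,67,69
242 98,104,107 100,107,109 97,104,106 96,96,99 94,93,97 94,93,95 107,106,109 81,80,84 69,69,71 44,48,51 39,46,50 35,38,41 63,61,64 56,57,58 51,57,58 66,69,72
248 92,98,100 88,94,95 88,94,96 92,97,99 76,80,81 87,84,89 83,82,86 87,86,88 89,87,91 72,71,72 71,69,71 93,94,92 99,102,100 99,101,99 140,141,139 145,146,145
248 100,106,107 102,107,109 99,106,106 93,92,97 93,93,97 98,95,99 96,96,100 79,78,80 80,78,81 60,60,63 77,77,79 109,111,109 111,114,112 109,111,109 153,153,152 164,165,163
```

```bash
cat >> g.py <<'E'
def edge(im,rows,x0,x1,sgn=1):
    a=im.astype(float); d=(a[...,0]-a[...,1])[rows[0]:rows[1],x0:x1].mean(0)
    d=np.convolve(d,[.25,.5,.25],'same'); th=-2.5
    for i in range(1,len(d)-2):
        if d[i]<th<=d[i+1] and d[i+2]>th-1: return x0+i+(th-d[i])/(d[i+1]-d[i])
def large(fn,z=105):
    im=cv2.imread('pics/'+fn)[...,::-1]
    f=lambda j,z:proj('scene',np.r_[R@np.array([51,20-j-15])+t,z])[0]
    js=np.arange(30,140,.25); j=60.
    for _ in range(6):
        v0=f(j,118)[1];v1=f(j,100)[1]; rows=(int(round(v0)),int(round(v1)))
        c=int(f(j,109)[0]); e=edge(im,rows,c-14,c+12)
        if e is None: print('no edge',rows,c);return
        us=np.array([f(k,109)[0] for k in js]); j=np.interp(-e,-us,js)
    print(fn,'edge',e,rows,'large joint',j)
E
python3 -c "
from g import *
large('s0.png');large('s5.png');large('s6.png')"
```

```text
s0.png edge 276.0 (231, 236) large joint 58.11384856680446Traceback (most recent call last):
  File "<string>", line 3, in <module>
    large('s0.png');large('s5.png');large('s6.png')
                    ~~~~~^^^^^^^^^^
  File "g.py", line 57, in large
    us=np.array([f(k,109)[0] for k in js]); j=np.interp(-e,-us,js)
                 ~^^^^^^^
  File "g.py", line 51, in <lambda>
    f=lambda j,z:proj('scene',np.r_[R@np.array([51,20-j-15])+t,z])[0]
                 ~~~~^^^^^^^^^^^^^^^^^^^^^^^^^^^^^^^^^^^^^^^^^^^^^
  File "h.py", line 13, in proj
    c=robot.calibration(name);K=np.array(c['K'],float);D=np.array(c['D'],float);Ti=np.linalg.inv(np.array(c['T'],float))
ValueError: time passes only in moves, steps and waits
```

```bash
python3 - <<'E'
s=open('g.py').read(); i=s.index('def large'); s=s[:i]+'''def large(fn,j=50.):
    im=cv2.imread('pics/'+fn)[...,::-1]
    for _ in range(6):
        r=int(round(241-(j-50)*.228)); c=int(278-(j-50)*.258)
        e=edge(im,(r,r+10),c-10,c+9)
        if e is None: print(fn,'no edge');return
        j=49.7+(E0-e)/.258
    print(fn,'edge',round(e,2),'large joint',round(j,1))
'''
s=s.replace("def large","E0=edge(cv2.imread('pics/s0.png')[...,::-1],(241,251),268,287)\ndef large")
open('g.py','w').write(s)
h=open('h.py').read().replace("def shot","import functools\n@functools.cache\ndef calib(n): return robot.calibration(n)\ndef shot").replace("c=robot.calibration(name)","c=calib(name)")
open('h.py','w').write(h)
E
python3 -c "
from g import *
large('s0.png');large('s5.png');large('s6.png',60.)"
```

```text
s0.png edge 278.48 large joint 49.7
s5.png edge 278.56 large joint 49.4
s6.png edge 275.13 large joint 62.7
```

The large poise is moving: the tracked joint reads 63 mm with 2.3 N on the finger. I'll continue through the 200 g notch to about 82 mm.

Request:
drive_tool --motion "0 0 0.2 0 0; 0 0 0.4 0 0; 0 0 0.6 0 0; 0 0 0.8 0 0; 0 0 1.0 0 0; 0 0 1.2 0 0; 0 0 1.4 0 0; 0 0 1.6 0 0; 0 0 1.8 0 0; 0 0 1.9 0 0"

```text
clock: 8.55
position: [551.3, 54.0, 89.2]
orientation: [[0.981, 0.196, -0.0], [0.196, -0.981, -0.001], [-0.0, 0.001, -1.0]]
ft_force: [-0.9, 1.9, 0.1]
width: 0.6
```

```bash
python3 -c "
from g import *
rep();shot('scene','s7.png');rep();large('s7.png',80.)"
```

```text
t 8.55 p [551.34  53.97  89.16] local [ 28.05 -35.85] tipz 64.15827828580478 w 0.594586093400244 F local [-0.53  2.    0.1 ] yaw err 0.00013766927000186113 qv 0.01949680176879403
t 8.6 p [551.4   53.85  89.2 ] local [ 28.1  -35.98] tipz 64.19761773072906 w 0.23646807466265385 F local [ 0.8   0.01 -0.92] yaw err 2.0727429048961188e-05 qv 0.003582070434506565
s7.png edge 270.24 large joint 81.7
```

The tracker gives 81.7 mm, steady with finger position (offset 26–28 mm). I'll advance 22 mm, which brings contact to about 104–106 mm, then finish in small steps.

Request:
drive_tool --motion "0 0 0.3 0 0; 0 0 0.6 0 0; 0 0 0.9 0 0; 0 0 1.2 0 0; 0 0 1.5 0 0; 0 0 1.7 0 0; 0 0 1.9 0 0; 0 0 2.05 0 0; 0 0 2.15 0 0; 0 0 2.2 0 0"

```text
clock: 9.6
position: [555.7, 32.7, 89.3]
orientation: [[0.981, 0.196, 0.0], [0.196, -0.981, -0.0], [0.0, 0.0, -1.0]]
ft_force: [-0.1, 0.3, 0.3]
width: 0.5
```

```bash
cat >> g.py <<'E'
def fav(fn,n=5):
    F=[]
    for i in range(n):
        F.append(R.T@np.array(robot.state()['ft_force'])[:2]); shot('scene',fn)
    print('F local mean',np.mean(F,0),'sd',np.std(F,0)); rep()
E
python3 -c "
from g import *
fav('s8.png');large('s8.png',104.)"
```

```text
F local mean [0.27 0.02] sd [0.35 0.48]
t 9.85 p [555.63  32.78  89.3 ] local [ 28.13 -57.47] tipz 64.30096316928014 w 0.5512414177229535 F local [0.03 0.36 0.35] yaw err 0.00021405978296468176 qv 0.002135523565626384
s8.png edge 264.59 large joint 103.6
```

```bash
cat >> g.py <<'E'
def jl(e,z):
    js=np.arange(30,140,1.);P=np.array([proj('scene',np.r_[R@np.array([51,5-k])+t,z])[0] for k in js])
    u=P[:,0]-np.interp(49.7,js,P[:,0])+E0
    return np.interp(-e,-u,js),np.interp(np.interp(-e,-u,js),js,P[:,1])
E
python3 -c "
from g import *
for z in(60,75,90): print(z,[jl(e,z) for e in(278.48,275.13,270.24,264.59)])"
```

```text
60 [(np.float64(49.71314304102757), np.float64(247.88312649898944)), (np.float64(63.01305169822932), np.float64(244.83725431852065)), (np.float64(82.75108256019176), np.float64(240.38980540383417)), (np.float64(106.05190817283953), np.float64(235.24909451813616))]
75 [(np.float64(49.71299702748975), np.float64(244.26884411476263)), (np.float64(62.86534188360942), np.float64(241.2472718367878)), (np.float64(82.38466965613122), np.float64(236.83543275208362)), (np.float64(105.42799796104063), np.float64(231.73607036275763))]
90 [(np.float64(49.712851170168996), np.float64(240.5736106148637)), (np.float64(62.71778121636665), np.float64(237.57695140024296)), (np.float64(82.01850490595497), np.float64(233.20161828643748)), (np.float64(104.80459298681659), np.float64(228.14464061247125))]
```

Request:
drive_tool --motion "0 0 0.03 0 0; 0 0 0.06 0 0; 0 0 0.1 0 0; 0 0 0.1 0 0; 0 0 0.1 0 0; 0 0 0.1 0 0; 0 0 0.1 0 0; 0 0 0.1 0 0; 0 0 0.1 0 0; 0 0 0.1 0 0"

```text
clock: 10.85
position: [555.9, 32.0, 89.2]
orientation: [[0.981, 0.196, 0.0], [0.196, -0.981, -0.0], [0.0, 0.0, -1.0]]
ft_force: [0.3, -0.5, -0.4]
width: 0.4
```

```bash
python3 -c "
from g import *
fav('s9.png');large('s9.png',104.)"
```

```text
F local mean [ 0.25 -0.07] sd [0.36 0.68]
t 11.1 p [555.87  32.    89.25] local [ 28.21 -58.28] tipz 64.2479511729679 w 0.5845943108656647 F local [ 0.52 -0.41 -0.09] yaw err 8.73211564519083e-05 qv 0.0018065777896931312
s9.png edge 264.38 large joint 104.4
```

Request:
drive_tool --motion "0 0 0.03 0 0; 0 0 0.06 0 0; 0 0 0.1 0 0; 0 0 0.1 0 0; 0 0 0.1 0 0; 0 0 0.1 0 0; 0 0 0.1 0 0; 0 0 0.1 0 0; 0 0 0.1 0 0; 0 0 0.1 0 0"

```text
clock: 12.1
position: [556.1, 31.0, 89.3]
orientation: [[0.981, 0.196, 0.0], [0.196, -0.981, -0.0], [0.0, 0.0, -1.0]]
ft_force: [0.2, 0.1, -0.2]
width: 0.5
```

```bash
python3 -c "
from g import *
fav('s10.png');large('s10.png',104.)"
```

```text
F local mean [0.15 0.12] sd [0.19 0.5 ]
t 12.35 p [556.06  31.01  89.25] local [ 28.19 -59.29] tipz 64.2452201029279 w 0.7125406354381348 F local [-0.01 -0.27 -0.23] yaw err 5.2867636725184575e-05 qv 0.0018147270569531457
s10.png edge 263.56 large joint 107.5
```

The poise jumped about 3 mm for a 1 mm finger move while the push force stayed at about 0 N, so the large poise has clicked into the 300 notch. I'll back off, lift, and cross to the far side of the small poise.

Request:
drive_tool --motion "0 0 -0.5 0 0; 0 0 -1 0 0; 0 0 -1 -2 0; 0 0 -1 -4 0; 0 -0.8 0.5 -5 0; 0 -2.2 3 -5 0; 0 -3.7 6 -5 0; 0 -5 8.3 -5 0; 0 -5.6 9.2 -5 0; 0 -5.6 9.3 -5 0"

```text
clock: 13.35
position: [518.4, -72.3, 139.1]
orientation: [[0.981, 0.193, -0.001], [0.193, -0.981, 0.0], [-0.001, -0.0, -1.0]]
ft_force: [0.9, 0.1, -1.1]
width: 0.7
```

```bash
python3 -c "
from g import *
to((-28,-152),89)
a=shot('scene','s11.png');b=shot('top','t11.png')
large('s11.png',106.)
f=lambda im:np.clip((im[...,::-1]/255.)**.6*310,0,255).astype(np.uint8)
A=cv2.resize(f(a[165:275,225:325]),None,fx=4,fy=4,interpolation=cv2.INTER_CUBIC)
B=cv2.resize(f(b[175:265,150:250]),None,fx=4,fy=4,interpolation=cv2.INTER_CUBIC)
B=cv2.copyMakeBorder(B,0,80,0,0,cv2.BORDER_CONSTANT)
cv2.imwrite('pics/v11.png',np.hstack([A,B]))
"
```

```text
t 13.35 p [518.41 -72.3  139.11] local [ -28.92 -153.24] tipz 114.11473166500375 w 0.6549700632465195 F local [ 0.93 -0.12 -1.11] yaw err -0.0023096042038496523 qv 0.024724412338085068
shift cm [ 0.09 -0.12  5.01]
s11.png edge 263.55 large joint 107.6
```

View pics/v11.png

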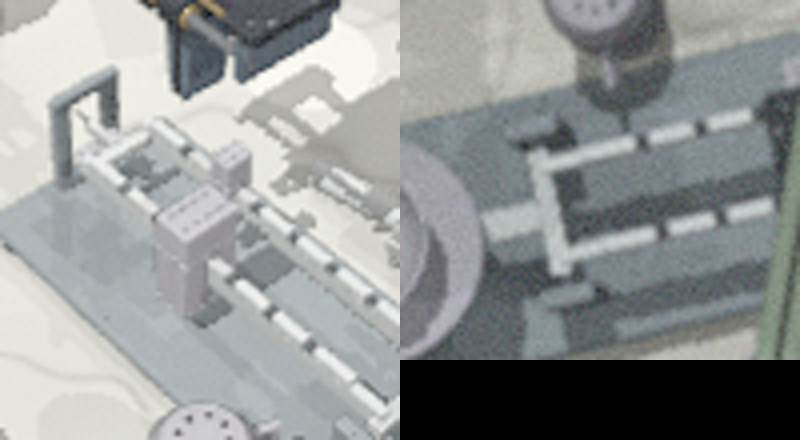

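The view shows the large poise unmoved since the click (joint 107.6) and the small poise clear at (235,165). I'll lower the finger on its far side.

Request:
drive_tool --motion "0 0.1 -0.1 0.5 -0.002; 0 0.1 -0.1 1.1 -0.002; 0 0.1 -0.1 1.8 -0.002; 0 0.1 -0.1 2.5 -0.002; 0 0.1 -0.1 3.2 -0.002; 0 0.1 -0.1 3.9 -0.002; 0 0.1 -0.1 4.4 -0.002; 0 0.1 -0.1 4.8 -0.002; 0 0.1 -0.1 5 -0.002; 0 0.1 -0.1 5 -0.002"

```text
clock: 14.45
position: [520.0, -70.0, 89.0]
orientation: [[0.98, 0.197, -0.0], [0.197, -0.98, -0.0], [-0.0, 0.0, -1.0]]
ft_force: [0.1, -0.5, 0.3]
width: 0.4
```

```bash
cat >> g.py <<'E'
def small(fn,ref='s12.png',j=136.5,j0=136.5):
    g=lambda f:cv2.imread('pics/'+f).astype(np.float32)
    top=lambda k:proj('scene',np.r_[R@np.array([-28,20-k])+t,112])[0]
    c=np.round(top(j0)).astype(int); T=g(ref)[c[1]-7:c[1]+8,c[0]-4:c[0]+6]
    d=np.round(top(j)).astype(int); S=g(fn)[d[1]-15:d[1]+16,d[0]-12:d[0]+14]
    r=cv2.matchTemplate(S,T,cv2.TM_CCOEFF_NORMED); _,v,_,(x,y)=cv2.minMaxLoc(r)
    sub=lambda a,b,c:(a-c)/(2*(a-2*b+c))
    x1=x+(sub(*r[y,x-1:x+2]) if 0<x<r.shape[1]-1 else 0); y1=y+(sub(*r[y-1:y+2,x]) if 0<y<r.shape[0]-1 else 0)
    m=np.array([x1-8+d[0]-c[0],y1-8+d[1]-c[1]])
    ax=(top(72)-top(j0)); print(fn,'score',round(float(v),3),'px shift',m,'small joint',j0+(72-j0)*(m@ax)/(ax@ax),'off-axis px',np.cross(ax,m)/np.linalg.norm(ax))
E
python3 -c "
from g import *
fav('s12.png',2);small('s12.png');small('s11.png');small('s0.png');large('s12.png',106.)"
```

```text
F local mean [ 0.34 -0.09] sd [0.36 0.44]
t 14.55 p [520.3  -70.    89.46] local [ -26.61 -151.36] tipz 64.45768675883603 w 0.607311375303632 F local [-0.35  0.49 -0.2 ] yaw err 0.002090076194943752 qv 0.0030821985172023027
s12.png score 1.0 px shift [-0.   -0.04] small joint 136.59122314547173 off-axis px -0.03177172307902629
s11.png score 0.472 px shift [ 0.5  -4.64] small joint 144.23157853989954 off-axis px -3.914434749349089
s0.png score 0.281 px shift [ 0.16 -0.15] small joint 136.39865089845122 off-axis px -0.21860258679359698
s12.png edge 263.56 large joint 107.6
```

Request:
drive_tool --motion "0 -0.03 -0.4 0 0; 0 -0.06 -0.7 0 0; 0 -0.1 -0.9 0 0; 0 -0.1 -1.1 0 0; 0 -0.1 -1.3 0 0; 0 -0.1 -1.5 0 0; 0 -0.1 -1.65 0 0; 0 -0.1 -1.8 0 0; 0 -0.1 -1.9 0 0; 0 -0.1 -2 0 0"

```text
clock: 15.55
position: [515.2, -50.6, 89.2]
orientation: [[0.98, 0.198, 0.0], [0.198, -0.98, -0.0], [-0.0, 0.0, -1.0]]
ft_force: [-0.3, -1.8, 0.9]
width: 0.2
```

```bash
python3 -c "
from g import *
fav('s13.png',2);large('s13.png',106.)
for f in('s0','s12','s13'):
  im=cv2.imread('pics/%s.png'%f)[...,::-1].astype(int)
  for y in(204,210,216): print(f,y,' '.join('%d/%d'%(im[y,x,0],im[y,x,0]-im[y,x,1]) for x in range(276,298)))
print(proj('scene',[np.r_[R@np.array([-28+dx,20-136.5+dy])+t,z] for dx,dy,z in((12,9,119),(12,9,95),(12,9,70),(-12,9,119),(-12,9,95))]))
"
```

```text
F local mean [-0.49 -0.97] sd [0.12 0.79]
t 15.65 p [515.11 -50.4   89.2 ] local [ -27.87 -131.13] tipz 64.2047823206467 w 0.6573986128675856 F local [ 0.5   0.49 -0.62] yaw err 0.0019524867200070017 qv 0.0018779425810264553
s13.png edge 263.57 large joint 107.5
s0 204 126/-4 101/-2 109/1 124/1 132/1 136/2 116/1 99/1 124/0 127/2 101/1 85/2 137/1 144/2 144/2 143/0 144/1 143/0 143/1 144/1 143/2 144/1
s0 210 101/-1 98/-1 98/0 105/2 90/1 88/2 72/1 68/2 70/2 60/1 68/-1 84/0 135/0 145/1 144/1 142/1 144/0 144/1 144/1 142/0 145/2 141/1
s0 216 95/-7 91/-2 88/1 90/2 90/1 85/1 74/1 93/-1 102/-1 102/-2 104/0 81/-2 54/-3 46/-2 60/-3 96/-2 102/-5 101/-2 140/0 146/-1 144/1 144/0
s12 204 84/-5 81/-3 111/1 122/0 129/2 134/2 121/1 104/-1 133/3 133/2 105/0 84/0 113/1 156/1 163/1 162/1 163/1 158/1 115/-1 99/1 98/-1 100/0
s12 210 101/-1 100/-1 104/3 113/1 97/2 94/0 80/1 72/1 73/0 63/1 72/-1 86/0 144/1 115/0 97/1 99/1 98/1 99/1 100/0 103/-1 101/1 98/0
s12 216 131/2 133/0 133/3 112/2 105/0 124/3 128/2 131/3 115/1 110/-1 110/-1 87/-2 59/-1 51/-2 68/-3 108/-3 113/-5 90/-4 96/-1 143/1 154/0 115/0
s13 204 48/-10 35/-5 30/-3 121/2 125/2 123/2 124/2 132/4 137/2 111/1 98/1 123/0 101/-3 64/-4 42/-6 28/-7 23/-7 79/-5 93/1 99/1 100/1 97/1
s13 210 96/-2 99/-2 97/-3 111/1 97/1 91/1 95/0 81/2 76/3 75/1 71/0 76/1 84/1 152/1 161/0 163/1 154/1 115/1 95/1 98/2 120/1 103/2
s13 216 132/1 131/1 135/2 115/2 105/0 125/3 132/2 133/2 86/1 105/-1 110/-2 87/-1 59/0 51/-3 48/-3 89/-2 94/-3 101/-1 103/-1 102/1 99/-1 101/-2
[[281.59 206.96]
 [281.37 213.16]
 [281.14 219.41]
 [288.26 202.82]
 [287.93 209.03]]
```

Contact is confirmed: 1.8 N and the poise has moved about 5 mm, an offset of about 20 mm from the finger centre. I'll push on through the 60 g notch.

Request:
drive_tool --motion "0 0 -0.25 0 -0.002; 0 0 -0.5 0 -0.002; 0 0 -0.75 0 -0.002; 0 0 -1 0 -0.002; 0 0 -1.25 0 -0.002; 0 0 -1.5 0 -0.002; 0 0 -1.75 0 -0.002; 0 0 -2 0 -0.002; 0 0 -2.25 0 -0.002; 0 0 -2.5 0 -0.002"

```text
clock: 16.65
position: [510.4, -26.4, 89.3]
orientation: [[0.98, 0.2, 0.001], [0.2, -0.98, -0.001], [0.0, 0.001, -1.0]]
ft_force: [0.1, -3.0, -1.1]
width: 0.6
```

Request:
drive_tool --motion "0 0 -0.25 0 0; 0 0 -0.5 0 0; 0 0 -0.75 0 0; 0 0 -1 0 0; 0 0 -1.25 0 0; 0 0 -1.5 0 0; 0 0 -1.75 0 0; 0 0 -1.95 0 0; 0 0 -2.1 0 0; 0 0 -2.2 0 0"

```text
clock: 17.65
position: [505.7, -4.3, 89.2]
orientation: [[0.98, 0.199, -0.0], [0.199, -0.98, -0.0], [-0.0, 0.0, -1.0]]
ft_force: [-0.3, -1.1, 1.1]
width: 0.8
```

```bash
cat >> g.py <<'E'
def srow(fn,j):
    im=cv2.imread('pics/'+fn)[...,::-1].astype(int)
    # right edge (-x,+y vertical edge) of the small head, z 112..100
    f=lambda k,z:proj('scene',np.r_[R@np.array([-40,29-k])+t,z])[0]
    a,b=f(j,114),f(j,98); c=int(round(a[0]))
    rows=range(int(a[1]),int(b[1])+1)
    print('pred col',a[0],b[0])
    for y in rows: print(fn,y,' '.join('%d/%d'%(im[y,x,0],im[y,x,0]-im[y,x,1]) for x in range(c-12,c+9)))
E
python3 -c "
from g import *
fav('s14.png',3);large('s14.png',106.);srow('s0.png',136.5);srow('s14.png',80)"
```

```text
F local mean [-0.07 -0.6 ] sd [0.32 0.34]
t 17.8 p [505.83  -4.3   89.23] local [-27.96 -84.1 ] tipz 64.22930733847683 w 0.4131277967364335 F local [ 0.49 -0.82 -0.71] yaw err 0.004000932451402733 qv 0.0021383682809523507
s14.png edge 263.57 large joint 107.5
pred col 288.1928818426278 287.9714292434628
s0.png 204 126/-4 101/-2 109/1 124/1 132/1 136/2 116/1 99/1 124/0 127/2 101/1 85/2 137/1 144/2 144/2 143/0 144/1 143/0 143/1 144/1 143/2
s0.png 205 142/-3 119/-1 99/0 106/1 135/2 118/2 126/0 124/1 105/2 86/2 69/0 84/1 136/0 146/2 143/0 143/0 145/2 143/0 142/0 144/1 142/1
s0.png 206 140/-3 126/0 94/1 85/1 102/0 121/0 124/0 100/1 77/1 67/0 69/2 85/2 136/1 143/1 146/1 144/2 143/1 142/0 143/0 141/0 144/1
s0.png 207 120/-1 107/0 89/0 85/1 85/1 96/1 87/-1 73/2 69/0 71/3 67/1 80/2 136/1 144/0 145/0 144/0 143/1 142/1 145/1 144/1 136/1
s0.png 208 104/-2 93/0 88/2 87/2 85/1 87/1 74/2 68/2 71/0 70/2 69/0 84/2 138/1 145/1 143/1 143/1 144/1 142/0 142/0 144/0 132/1
pred col 302.7175168507547 302.32521748414945
s14.png 215 106/2 129/1 134/2 133/2 117/2 102/-1 125/0 133/2 96/2 79/2 92/1 67/-2 42/-7 35/-6 27/-8 71/-2 127/1 91/0 69/-1 67/0 63/-2
s14.png 216 86/2 103/2 120/2 124/3 130/2 129/2 113/1 98/3 81/2 75/1 85/1 87/-1 61/-3 53/-4 134/1 146/0 154/0 137/2 136/1 92/0 73/1
s14.png 217 90/1 93/1 98/0 109/0 131/3 108/0 86/1 74/1 76/1 71/0 119/0 107/-1 93/-2 84/0 111/1 153/0 161/1 158/1 119/1 81/0 75/2
s14.png 218 92/2 93/1 92/1 98/1 102/2 85/1 76/1 75/1 74/1 76/2 149/0 157/0 116/2 95/0 92/-1 109/1 114/-1 115/1 95/1 76/0 74/0
s14.png 219 87/0 92/2 94/2 94/1 84/3 78/2 76/2 77/0 73/1 81/0 155/1 166/1 155/0 156/0 116/0 92/1 87/1 90/1 88/1 86/-1 73/0
```

The small poise is at about 84.5 mm, with the large unmoved. I'll advance 8 mm, then take 1 mm steps.

Request:
drive_tool --motion "0 0 -0.15 0 -0.004; 0 0 -0.3 0 -0.004; 0 0 -0.45 0 -0.004; 0 0 -0.57 0 -0.004; 0 0 -0.67 0 -0.004; 0 0 -0.74 0 -0.004; 0 0 -0.8 0 -0.004; 0 0 -0.8 0 -0.004; 0 0 -0.8 0 -0.004; 0 0 -0.8 0 -0.004"

```text
clock: 18.8
position: [504.2, 3.4, 89.2]
orientation: [[0.979, 0.203, -0.0], [0.203, -0.979, 0.0], [-0.0, -0.0, -1.0]]
ft_force: [0.3, -0.2, -0.5]
width: 0.5
```

```bash
cat >> g.py <<'E'
def sedge(fn,j):
    im=cv2.imread('pics/'+fn).astype(float).mean(2)
    f=lambda k,z:proj('scene',np.r_[R@np.array([-40,29-k])+t,z])[0]
    for y in range(int(f(j,112)[1])-1,int(f(j,97)[1])+2):
        c=int(f(j,105)[0]); r=im[y,c-6:c+7]; i=np.argmax(np.diff(r)); lo=r[i-1]; hi=r[min(i+2,12)]; s=r[i:i+2]
        e=c-6+i+1-np.sum(s-lo)/(hi-lo)+1-.5
        print(fn,y,'edge',round(e,2),'step',round(hi-lo))
E
python3 -c "
from g import *
fav('s15.png',3);sedge('s0.png',136.5);sedge('s14.png',84);sedge('s15.png',76)"
```

```text
F local mean [-0.2   0.28] sd [0.39 0.38]
t 18.95 p [504.22   3.32  89.23] local [-28.05 -76.32] tipz 64.22783149770072 w 0.5335949809679726 F local [-0.16  0.2  -0.08] yaw err 0.007978977769682372 qv 0.0017208467007670013
s0.png 203 edge 290.8 step 9
s0.png 204 edge 288.11 step 39
s0.png 205 edge 287.44 step 73
s0.png 206 edge 287.4 step 72
s0.png 207 edge 287.45 step 75
s0.png 208 edge 287.41 step 73
s0.png 209 edge 287.45 step 68
s14.png 214 edge 306.6 step 38
s14.png 215 edge 306.07 step 91
s14.png 216 edge 304.77 step 79
s14.png 217 edge 300.23 step 30
s14.png 218 edge 300.57 step 80
s14.png 219 edge 300.52 step 89
s14.png 220 edge 300.56 step 88
s15.png 216 edge 301.97 step 39
s15.png 217 edge 308.01 step 87
s15.png 218 edge 307.04 step 75
s15.png 219 edge 303.05 step 35
s15.png 220 edge 303.05 step 37
s15.png 221 edge 303.9 step 76
s15.png 222 edge 303.76 step 40
```

```bash
python3 -c "
from g import *
srow('s15.png',74)
im=cv2.imread('pics/s15.png')[...,::-1].astype(int)
for fn in('s14','s15'):
  im=cv2.imread('pics/%s.png'%fn)[...,::-1].astype(int)
  for y in range(220,228): print(fn,y,[int(v) for v in im[y,288:310,0]])
f=lambda k,z:proj('scene',np.r_[R@np.array([-16,11-k])+t,z])[0]
print([ (k,f(k,105)) for k in(136.5,84,72)])"
```

```text
pred col 304.30804031021177 303.8964272607109
s15.png 217 45/-5 73/-5 109/1 133/1 128/2 131/3 134/2 116/1 98/1 123/2 135/2 113/3 69/-1 46/-5 36/-10 28/-8 76/-3 124/0 133/1 93/1 70/1
s15.png 218 78/-1 83/-5 96/1 108/2 136/2 128/2 109/0 122/1 131/1 111/1 94/1 75/1 74/0 67/0 59/-2 109/0 144/0 157/2 148/1 138/2 92/0
s15.png 219 88/-1 81/-2 92/1 94/2 104/-1 128/2 131/1 131/2 112/3 82/3 73/0 72/2 129/2 110/-1 86/0 100/0 110/0 154/1 125/0 103/0 80/2
s15.png 220 75/-2 76/-1 90/2 92/2 94/2 102/1 97/-1 94/0 81/2 75/3 76/4 72/2 133/-1 114/0 98/-1 90/0 87/0 112/0 97/-1 88/2 88/1
s15.png 221 79/-2 71/1 89/1 94/1 94/3 95/2 87/2 78/1 77/4 77/1 76/2 70/2 128/1 154/0 119/1 98/0 99/1 92/2 90/-1 93/0 85/2
s14 220 [105, 112, 101, 104, 98, 90, 94, 82, 76, 77, 75, 72, 77, 155, 164, 164, 135, 106, 101, 91, 92, 91]
s14 221 [75, 81, 98, 97, 109, 97, 91, 80, 77, 81, 73, 68, 75, 157, 167, 166, 120, 97, 101, 100, 101, 93]
s14 222 [70, 59, 91, 96, 98, 100, 96, 80, 80, 74, 54, 67, 78, 124, 162, 167, 118, 99, 102, 101, 100, 100]
s14 223 [98, 69, 90, 98, 94, 100, 108, 98, 75, 50, 41, 63, 66, 71, 120, 162, 159, 118,
[... 691 characters left out ...]
, 85, 93, 92, 95, 90, 80, 76, 73, 87, 78, 127, 130, 105, 100, 103, 99]
s15 223 [98, 72, 75, 80, 94, 90, 104, 116, 100, 93, 87, 76, 74, 66, 71, 77, 153, 117, 97, 101, 102, 103]
s15 224 [105, 99, 97, 71, 99, 102, 99, 97, 102, 96, 82, 89, 74, 75, 61, 74, 159, 160, 155, 119, 101, 94]
s15 225 [103, 102, 107, 96, 92, 96, 96, 93, 96, 109, 114, 87, 83, 134, 145, 103, 100, 142, 168, 117, 98, 100]
s15 226 [106, 104, 106, 82, 68, 91, 96, 97, 95, 99, 97, 70, 115, 152, 155, 145, 113, 91, 106, 102, 101, 93]
s15 227 [106, 84, 77, 65, 58, 93, 97, 96, 97, 99, 83, 59, 105, 134, 151, 156, 149, 116, 67, 78, 99, 101]
[(136.5, array([277.04, 206.94])), (84, array([290.16, 217.82])), (72, array([293.25, 220.39]))]
```

The small poise moved about 12–13 mm for a 7.8 mm finger move and the push fell to about 0 N, so it has clicked in near 72 mm. I'll back off, lift, and retreat clear.

Request:
drive_tool --motion "0 0 0.5 0 0; 0 0 1 0 0; 0 0 1 -2 0; 0 0 1 -4.5 0; 0 0 1 -7.5 0; 0 0 1 -10 0; 0 -1.5 3 -11 0; 0 -4 6 -11 0; 0 -6.5 9 -11 0; 0 -9 12 -11 0"

```text
clock: 19.95
position: [439.7, -133.9, 199.4]
orientation: [[0.979, 0.204, 0.0], [0.204, -0.979, -0.0], [0.0, 0.001, -1.0]]
ft_force: [0.1, 0.0, 0.6]
width: 0.4
```

Request:
drive_tool --motion "0 -2 2.5 0 0; 0 -4.5 5 0 0; 0 -7 8 0 0; 0 -9.5 11 0 0; 0 -12 14 0 0; 0 -14 16.5 0 0; 0 -15 18 0 0; 0 -15 18 0 0; 0 -15 18 0 0; 0 -15 18 0 0"

```text
clock: 20.95
position: [330.4, -338.5, 199.2]
orientation: [[0.979, 0.204, -0.0], [0.204, -0.979, 0.001], [0.0, -0.0, -1.0]]
ft_force: [-0.2, -0.3, -0.2]
width: 0.5
```

```bash
python3 -c "
from g import *
rep()
a=shot('scene','s20.png');b=shot('top','t20.png');large('s20.png',106.);rep()
f=lambda im:np.clip((im[...,::-1]/255.)**.6*320,0,255).astype(np.uint8)
A=cv2.resize(f(b[165:265,140:340]),(800,400),interpolation=cv2.INTER_CUBIC)
B=cv2.resize(f(a[160:310,210:470]),(347,200),interpolation=cv2.INTER_CUBIC)
C=cv2.resize(f(b),(267,200),interpolation=cv2.INTER_AREA)
cv2.imwrite('pics/v20.png',np.vstack([A,cv2.copyMakeBorder(np.hstack([B,C]),0,0,0,800-614,cv2.BORDER_CONSTANT)]))
"
```

```text
t 20.95 p [ 330.42 -338.45  199.2 ] local [-265.31 -377.52] tipz 174.20024657392744 w 0.49457942265200777 F local [-0.23 -0.24 -0.23] yaw err 0.008701163213321206 qv 0.00982677314819173
s20.png edge 263.55 large joint 107.6
t 21.05 p [ 330.6  -338.38  199.3 ] local [-265.11 -377.49] tipz 174.29725784344308 w 0.6048691727869168 F local [ 0.74 -0.02  0.08] yaw err 0.009397607478204534 qv 0.0015539605426272613
```

View pics/v20.png

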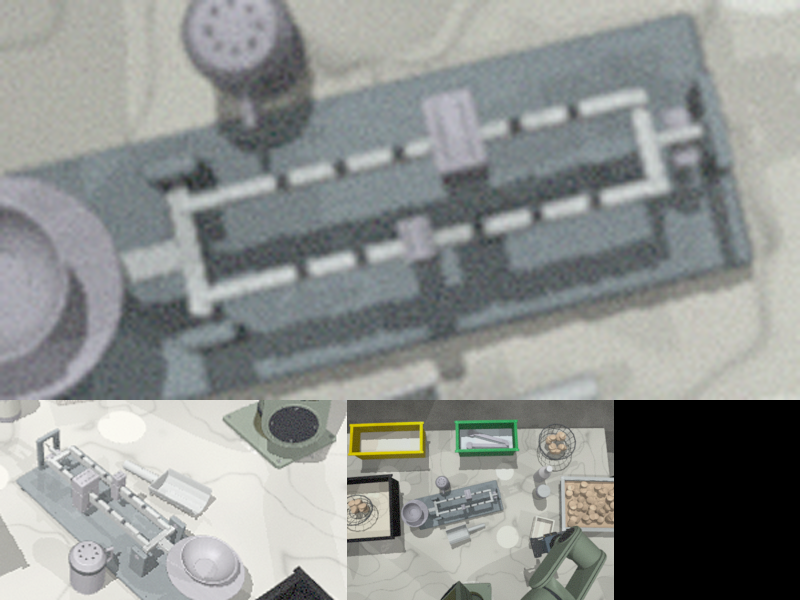

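The top view shows the rear notches 0, 100 and 200 at x = 282, 340 and 398, then the large poise at about (455,130), then 400 and 500 at 515 and 572. On the front beam, 0 and 20 are at 302 and 360, then the small poise at about (416,238), then 60, 80 and 100 at 476, 534 and 594. Last, a numerical check of both poises, then I'll hand in.

```bash
python3 -c "
from g import *
b=cv2.imread('pics/t20.png')[...,::-1].astype(float); b=cv2.GaussianBlur(b,(3,3),0)
pk=b[...,0]+b[...,2]-2*b[...,1]
for nm,z,p,r,x in(('large',124,(455,128),8,28),('small',119,(416,237),5,-28)):
  c=np.array(p)/4.+[140,165]-.4; P=onz('top',[c],z)[0]; l=R.T@(P[:2]-t); print(nm,'by eye: local',l,'joint',20-l[1])
  ci=c.round().astype(int); s=(pk[ci[1]-r:ci[1]+r+1,ci[0]-r:ci[0]+r+1]>2.5)&(b[ci[1]-r:ci[1]+r+1,ci[0]-r:ci[0]+r+1].mean(2)>70)
  ys,xs=np.nonzero(s); 
  if len(xs): q=np.array([xs.mean(),ys.mean()])+ci-r; P=onz('top',[q],z)[0]; l=R.T@(P[:2]-t); print(nm,'mask',len(xs),q,'local',l,'joint',20-l[1])
"
```

```text
large by eye: local [ 29.93 -88.19] joint 108.19200992486948
large mask 213 [252.89 197.03] local [ 29.19 -86.92] joint 106.92047544266444
small by eye: local [-26.85 -52.08] joint 72.08140573507227
small mask 57 [243.4  224.46] local [-28.13 -51.33] joint 71.33158244659762
```

Both agree with 108 and 72 mm to about 1 mm, and the bystanders are where they started.

```bash
python3 -c "
from plant import robot
print(robot.hand_in(), robot.state()['clock'])"
```

```text
the job is handed in; nothing more can be done
the job is handed in; nothing more can be done
```

The balance is set to 340 g and the job is handed in; it reports no verdict. I pushed the large poise first, from about 50 mm to the 300 g notch. Then I pushed the small one back towards the pan, from about 136 mm to the 40 g notch, and withdrew the arm clear at about 21 s of the 48 s.

**Final checks:**
- **Positions:** The last top picture puts the large poise at 107–108 mm (target 108) and the small one at 71–72 mm (target 72). Each lies midway between the visible notches on either side of it.
- **Clicks:** I could not read the click joints directly. Each poise jumped ahead of the finger as it reached its notch, and the push was then about 0 N.
- **Forces:** The pushes I read, once per move or at rest, were 3 N at most. Peaks while crossing notches between readings were not seen.
- **Bystanders:** They look unmoved in the last pictures; I did not measure them.

**Disagreements:**
- **Tip height:** The real fingertip is about 41 mm higher than the reported tool pose says. I found this in the pictures and confirmed it by lowering in steps without contact, then worked to the measured height.
- **Large poise tracking:** My edge tracking of the large poise in the scene camera was good only to about 2–3 mm, so the final top picture is the better check.

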